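# Find the full salt tin by feel

### The arm

A 7-joint arm with a two-finger parallel gripper is mounted at the origin on the work surface. World frame = base frame: x ahead of the robot, y to its left, z up, the work surface at z = 0. Lengths are in m, angles in rad, forces in N, time in s.
With the tool pointing down it reaches from about 0.4 to 0.85 m from the base axis. Payload 4.5 kg.
Tool frame: the origin (TCP) lies between the finger pads; the fingertips stand 19 mm ahead of it and the grasp point (between the pads) is the TCP (r.tips_ahead is the distance from the TCP to the fingertips, in m); z points along the fingers, y is the line along which they close (so a half turn about z gives the same grasp; the last joint's range is limited). The gripper opens to 88 mm and grips with 3 to 60 N. Pads are 18 mm wide; open, the fingers measure 123 mm over their backs; the gripper's body (75 mm by 187 mm) begins 45 mm behind the grasp point.
Start: joints at [1.136, 0.689, -0.195, 1.565, 0.157, 0.902, -0.215], TCP at [0.282, -0.558, 0.258] pointing down, gripper open.
Joint ranges: [-3.01, 3.01], [-0.46, 2.08], [-1.47, 1.51], [0.13, 2.56], [-1, 4.14], [0.04, 2.09], [-2.66, 2.66]. Speed limits (rad/s): [2.57, 2.57, 3.14, 3.14, 3.14, 3.14, 3.14].

### API

Orientations are given as a unit quaternion [x, y, z, w].
In Python, from plant import r, cams, models gives the robot as it stands. The module is installed in compiled form; this text tells all that it offers.
- The arm moves only by the tool jog_arm, never from a script. Its arguments are lists of equal length, an entry for each row: "turn": the turn, a rotation vector about the tool's x, y, z in rad, a list of three; "translation": the shift along the tool's x, y, z in m, a list of three; "grip": the closure, from 0 (fully open) to 1 (shut). In form: {"turn": [[ax, ay, az], ...], "translation": [[tx, ty, tz], ...], "grip": [grip, ...]}. A call has 1 to 20 rows; each row is the pose to reach, as a shift and turn from the pose commanded when the call began, along the tool's axes at that moment; what a row does not reach only later rows make up. A row lasts 1/8 s, in which the tool goes at most 62.5 mm and 10.7 degrees, less where a joint would pass 70% of its speed; a pose out of reach is approached as far as the arm can. A call with a gripper value outside its range is refused whole. The fingers move at their own pace and stop on an object; "force" is the grip in N (left out, the last holds). Time passes only in rows, so rows that repeat a pose let the fingers close. It gives the time, the measured TCP pose, the force, the opening and the grip force at its end, in the units of the state.
- r.get_state(): the state, without advancing time (a new reading comes with each control period).
- cams.snapshot(name): name is "side" or "top" or "wrist"; returns the picture (480x640x3 uint8, red, green, blue); there is no depth.
- cams.camera_params(name): a dict with "fx", "fy", "cx", "cy" (pixels), "k1" (the pictures are not rectified: a ray, as slopes to the right and down, at radius r is drawn at 1 + k1 r^2 times it, then the intrinsics apply), "eye" and "orientation" of the camera in the world. Camera axes: x right, y up, looking along -z (the intrinsics and any distortion apply to the point x, -y, -z); pixel columns grow to the right and rows downward; lengths in m; the calibration is good to about 2 mm. A picture is of the moment at which its call begins: read the wrist's pose just before it. camera_params takes no time and is no camera call; for the wrist camera it gives the pose at the moment of the call.
- r.finish_job(): hands the job in; it is judged then, once.
Trained networks look in the newest picture that a camera, given by its name, has taken for a name from the list of things; names that differ only in an ending like _2 or _b are one class to them, and where a whole thing is asked for, a point or a joint stands for the part that bears it (a point fixed in the world has none). Each returns a list of dicts, best first, with "p" (0 to 1); they miss things now and then, are a little off and sometimes report something else, mostly with a low value. They report only what shows in the picture. A call takes as long as a camera call.
- models.find_in(camera, name): "position" ([x, y, z] in m, in world coordinates, good to about 4 mm: the middle of the surface that is visible of it).
- models.masks_of(camera, name): "pixels" (480x640 bool, what is visible of it).
- models.place_of(camera, name): "position" ([x, y, z] in m, in world coordinates, good to about 4 mm: a listed point, or the origin of a listed thing).
The state is a dict: "clock": time; "q": joint angles; "qd": joint speeds; "joint_torque": joint torques, N m; "tool_pos": TCP position; "eef_rot": TCP orientation; "contact_force": force on the tool from outside, world axes, zero at the start; "moment": the same for the moment, N m; "opening": opening from 0.0 (shut) to 1.0 (fully open); "finger_force": force on a finger pad.
Only numpy, scipy, OpenCV 4.12 (cv2) and the standard library are available. Lean on these libraries where they do the work, as an engineer would, in place of code of your own. Each camera call takes 0.05 s, during which the arm holds its last target. There are 200 camera calls.

### The job

Pull the tray all the way out from under the little rack by its red knob, with the three tins standing on it. Then heft the tins one at a time, starting with the robot's left one, then the middle, then the right: lift each clear of the tray and, before the next, stand it back upright on the tray without dropping it. Finish holding the heaviest tin upright in the gripper, still, about 10 cm above the tray, with the other two left standing on the pulled-out tray and the egg tray, cereal container, cup and pan left where they are.

Things in the scene. Friction and masses are not known exactly. Their poses are not given: they have to be found in the camera images.
- rack: Small wooden rack fixed to the counter, the egg tray on its shelf. Origin on the counter below the starting row of tins; its -x axis points towards the robot, the way the tray slides out. Shelf (overhang): x from -55 to +145 mm, 430 mm wide, 15 mm thick, underside 170 mm above the counter, on four legs 22 mm square at its corners.
- tray (a joint): How far the wooden tray is out, in m: 0 in, 0.18 at the stop fully out; starts within 0.02 of in. It slides along the rack's -x with about 3 N of friction and stays where left. The tray is 230 mm deep, 340 mm wide; its floor, on which the tins stand, is 20 mm above the counter, with a 10 mm lip round the edge.
- tray_knob (a point): The tray's upright red knob, a round post 22 mm in diameter on the middle of the tray's front strip, from the tray floor up to 70 mm above the counter; this point is on its axis, 50 mm above the counter. Axes as the rack's. Tray in: straight in front (-x) of the rack's origin by 150 mm, 95 mm in front of the shelf's front edge.
- tin_left_mid (a point): Closed round tin, blue, cream paper band, steel lid, 60 mm in diameter, 110 mm tall: the left one as seen from the robot (left is +y). This point is its centre, 55 mm above its foot. Starts upright on the tray under the shelf, in a row, 105 mm apart. All three look the same; two weigh 0.19 to 0.29 kg, the heaviest (any of the three) 0.48 to 0.54 kg.
- tin_middle_mid (a point): Closed round tin, blue, cream paper band, steel lid, 60 mm in diameter, 110 mm tall: the middle one as seen from the robot (left is +y). This point is its centre, 55 mm above its foot. Starts upright on the tray under the shelf, in a row, 105 mm apart. All three look the same; two weigh 0.19 to 0.29 kg, the heaviest (any of the three) 0.48 to 0.54 kg.
- tin_right_mid (a point): Closed round tin, blue, cream paper band, steel lid, 60 mm in diameter, 110 mm tall: the right one as seen from the robot (left is +y). This point is its centre, 55 mm above its foot. Starts upright on the tray under the shelf, in a row, 105 mm apart. All three look the same; two weigh 0.19 to 0.29 kg, the heaviest (any of the three) 0.48 to 0.54 kg.
- egg_tray: Grey plastic egg tray full of eggs, 130 x 250 mm, about 60 mm tall, on top of the rack's shelf; origin at the centre of its underside. Leave alone.
- cereal_box: Clear plastic cereal container with red clip-on lid, 106 x 166 mm, 218 mm tall, on the counter to the robot's left; origin at the centre of its underside. Leave alone.
- cup: Yellow cup, 76 mm across, 85 mm tall, on the counter to the left; origin at the centre of its underside. Leave alone.
- milk_pan: Stainless milk pan, 144 mm across, 85 mm tall, with a black handle reaching 200 mm from its centre along its -y, on the counter to the right; origin at the centre of its underside. Leave alone.

How it is judged:
By the outcome, as a careful person would: the job done as asked, in the order asked, and still so for the second after the job is handed in, while the arm keeps its last pose, push and grip.
It also fails if it takes over 72 s, if anything falls off the work surface, if the arm or the gripper's body presses on something with over 40 N, if the wrist force passes 120 N, or if a joint passes its speed limit or range.

## Working session

There is one attempt and no reset: what is moved stays moved. The work goes in short steps, Python scripts to look and compute and a tool call to move; the robot and the scene stay as the last step left them, time stands still between calls to the robot, and variables do not carry over. Pictures are saved under pics/ and viewed, at most 10 in all, crops included, and the job is handed in when it is done.

Besides the shell and the picture viewer there is one more tool, called as name(argument=value, ...), one argument or row to a line, values as JSON. jog_arm: Moves the arm, as the interface text tells. Its arguments: {"type":"object","properties":{"turn":{"type":"array"},"translation":{"type":"array"},"grip":{"type":"array"},"force":{"type":"number"}},"required":["turn","translation","grip"]}

```bash
mkdir -p pics
python3 - <<'E'
from plant import r,cams,models
import cv2,numpy as np
s=r.get_state()
print({k:np.round(v,3).tolist() for k,v in s.items()})
ims=[]
for c in ["top","side"]:
    im=cams.snapshot(c); ims.append(im)
    for n in ["rack","tray_knob","tin_left_mid","tin_middle_mid","tin_right_mid","egg_tray","cereal_box","cup","milk_pan"]:
        print(c,n,[(np.round(d["position"],3).tolist(),round(d["p"],2)) for d in models.place_of(c,n)[:3]])
    p=cams.camera_params(c); print(c,p)
cv2.imwrite("pics/a.png",cv2.resize(np.hstack(ims),(800,300))[:,:,::-1])
E
```

```text
{'clock': 0.0, 'q': [1.136, 0.69, -0.195, 1.566, 0.157, 0.903, -0.215], 'qd': [-0.001, 0.001, -0.001, 0.002, -0.001, -0.001, -0.001], 'joint_torque': [-0.0, -52.756, -1.267, -15.343, -0.053, 0.007, 0.0], 'tool_pos': [0.282, -0.557, 0.257], 'eef_rot': [0.973, 0.232, -0.0, -0.001], 'contact_force': [-0.059, 0.488, 0.256], 'moment': [-0.007, -0.001, 0.008], 'finger_force': 0.0, 'opening': 1.002}
top rack [([0.776, 0.002, 0.001], 0.93), ([0.62, 0.412, -0.001], 0.37)]
top tray_knob [([0.625, 0.028, 0.052], 0.61)]
top tin_left_mid [([0.795, 0.102, 0.078], 0.58)]
top tin_middle_mid [([0.776, 0.01, 0.075], 0.48)]
top tin_right_mid [([0.767, -0.1, 0.073], 0.59)]
top egg_tray [([0.798, -0.046, 0.185], 0.73)]
top cereal_box [([0.62, 0.413, -0.002], 0.66)]
top cup [([0.385, 0.447, 0.002], 0.89)]
top milk_pan []
top {'fx': 567.880740686423, 'fy': 567.880740686423, 'cx': 313.21976952329396, 'cy': 252.11649022683602, 'k1': -0.1536831042984075, 'eye': array([0.2879568 , 0.01552394, 1.62728541]), 'orientation': array([ 0.07902984, -0.0775298 , -0.67895891,  0.7257811 ])}
side rack [([0.775, 0.001, -0.001], 0.88)]
side tray_knob [([0.627, 0.022, 0.052], 0.84)]
side tin_left_mid [([0.793, 0.105, 0.076], 0.72)]
side tin_middle_mid []
side tin_right_mid [([0.763, -0.099, 0.075], 0.93)]
side egg_tray [([0.79, -0.044, 0.187], 0.64)]
side cereal_box []
side cup [([0.384, 0.452, -0.006], 0.98)]
side milk_pan [([0.642, -0.406, 0.001], 0.64)]
side {'fx': 534.4502850420766, 'fy': 534.4502850420766, 'cx': 320.3474601441115, 'cy': 238.4696619907379, 'k1': -0.16405605665628373, 'eye': array([0.00774651, 0.62405673, 1.03079691]), 'orientation': array([-0.1319271 ,  0.33571187,  0.86135939, -0.35770487])}
```

View pics/a.png

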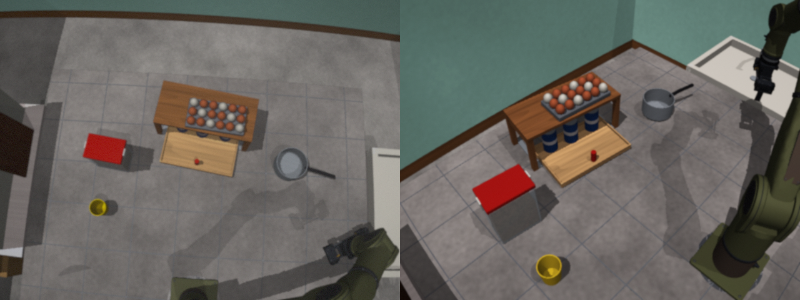

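```bash
cat > h.py <<'E'
from plant import r,cams,models
import cv2,numpy as np
from scipy.spatial.transform import Rotation as R
YAW=-0.145
def to(p,yaw=YAW):
    "shift and turn, in tool axes, from the measured pose to p with tool down, tool x at yaw"
    s=r.get_state(); Q=R.from_quat(s["eef_rot"])
    G=R.from_quat([np.cos(yaw/2),np.sin(yaw/2),0,0])
    print("to",np.round(p,4),"shift",np.round(Q.inv().apply(np.array(p)-s["tool_pos"]),4),"turn",np.round((Q.inv()*G).as_rotvec(),4))
def st():
    s=r.get_state(); print({k:np.round(s[k],4).tolist() for k in["clock","tool_pos","eef_rot","contact_force","opening","finger_force"]})
def find(c,names):
    im=cams.snapshot(c)
    for n in names: print(c,n,[(np.round(d["position"],4).tolist(),round(d["p"],2)) for d in models.place_of(c,n)[:2]])
    return im
E
python3 -c "
from h import *
to([.624,.025,.17])"
```

```text
to [0.624 0.025 0.17 ] shift [ 0.5679 -0.3654  0.0877] turn [ 1.000e-04 -1.000e-04  6.139e-01]
```

jog_arm(
  turn=[
    [0,0,0.1],
    [0,0,0.2],
    [0,0,0.3],
    [0,0,0.4],
    [0,0,0.5],
    [0,0,0.6],
    [0,0,0.614],
    [0,0,0.614],
    [0,0,0.614],
    [0,0,0.614],
    [0,0,0.614],
    [0,0,0.614],
    [0,0,0.614],
    [0,0,0.614],
    [0,0,0.614],
    [0,0,0.614],
  ],
  translation=[
    [0.03,-0.02,0],
    [0.07,-0.045,0],
    [0.12,-0.077,0],
    [0.17,-0.109,0],
    [0.22,-0.141,0],
    [0.27,-0.174,0],
    [0.32,-0.206,0.01],
    [0.37,-0.238,0.02],
    [0.42,-0.27,0.04],
    [0.47,-0.302,0.06],
    [0.51,-0.328,0.07],
    [0.54,-0.347,0.08],
    [0.56,-0.36,0.087],
    [0.568,-0.365,0.087],
    [0.568,-0.365,0.087],
    [0.568,-0.365,0.087],
  ],
  grip=[0,0,0,0,0,0,0,0,0,0,0,0,0,0,0,0],
  force=30,
)

```text
clock: 3.0
tool_pos: [0.6239, 0.0225, 0.1712]
eef_rot: [0.997, -0.074, 0.0, 0.001]
contact_force: [0.3, -0.7, 0.5]
opening: 1.002
finger_force: 0.0
```

Run:
```python
from h import *
st()
im=find("wrist",["tray_knob","tin_left_mid","tin_middle_mid","tin_right_mid","rack"])
cv2.imwrite("pics/b.png",im[:,:,::-1])
find("side",["tray_knob","rack"])
```

```text
{'clock': 3.0, 'tool_pos': [0.6239, 0.0225, 0.1712], 'eef_rot': [0.9973, -0.0738, 0.0001, 0.0007], 'contact_force': [0.3068, -0.727, 0.5179], 'opening': 1.0018, 'finger_force': 0.0}
wrist tray_knob [([0.622, 0.0231, 0.0479], 0.69)]
wrist tin_left_mid []
wrist tin_middle_mid []
wrist tin_right_mid []
wrist rack []
side tray_knob [([0.6239, 0.0251, 0.0536], 0.61)]
side rack [([0.7773, 0.0017, 0.0016], 0.89)]
```

View pics/b.png

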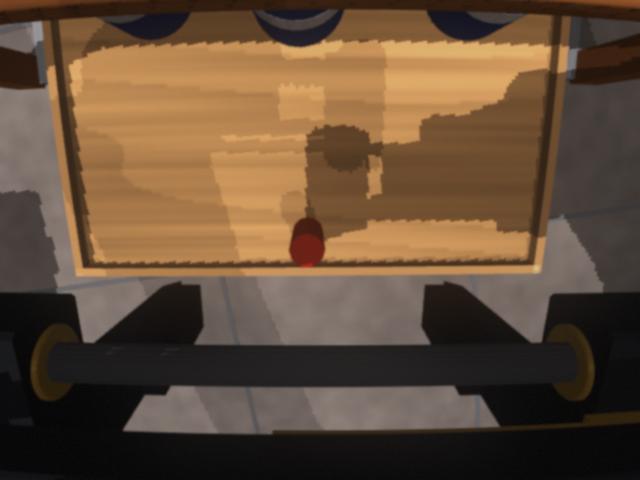

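jog_arm(
  turn=[
    [0,0,0],
    [0,0,0],
    [0,0,0],
    [0,0,0],
    [0,0,0],
    [0,0,0],
    [0,0,0],
    [0,0,0],
    [0,0,0],
    [0,0,0],
  ],
  translation=[
    [0,-0.001,0.03],
    [0,-0.001,0.06],
    [0,-0.001,0.09],
    [0,-0.001,0.11],
    [0,-0.001,0.116],
    [0,-0.001,0.116],
    [0,-0.001,0.116],
    [0,-0.001,0.116],
    [0,-0.001,0.116],
    [0,-0.001,0.116],
  ],
  grip=[0,0,0,0,0,1,1,1,1,1],
  force=30,
)

```text
clock: 4.7
tool_pos: [0.6245, 0.0256, 0.055]
eef_rot: [0.997, -0.073, 0.0, 0.0]
contact_force: [0.9, -0.4, -0.1]
opening: 0.457
finger_force: 0.0
```

jog_arm(
  turn=[
    [0,0,0],
    [0,0,0],
    [0,0,0],
    [0,0,0],
    [0,0,0],
    [0,0,0],
    [0,0,0],
  ],
  translation=[
    [0,0,0],
    [0,0,0],
    [0,0,0],
    [0,0,0],
    [0,0,0],
    [-0.003,0,0],
    [-0.008,0,0],
  ],
  grip=[1,1,1,1,1,1,1],
  force=30,
)

```text
clock: 5.58
tool_pos: [0.6174, 0.0267, 0.0547]
eef_rot: [0.997, -0.073, 0.001, 0.0]
contact_force: [3.7, 0.3, -3.6]
opening: 0.241
finger_force: 30.0
```

jog_arm(
  turn=[
    [0,0,0],
    [0,0,0],
    [0,0,0],
    [0,0,0],
    [0,0,0],
    [0,0,0],
    [0,0,0],
    [0,0,0],
    [0,0,0],
    [0,0,0],
    [0,0,0],
    [0,0,0],
    [0,0,0],
    [0,0,0],
    [0,0,0],
    [0,0,0],
    [0,0,0],
    [0,0,0],
    [0,0,0],
  ],
  translation=[
    [-0.006,0,0],
    [-0.014,0,0],
    [-0.023,0,0],
    [-0.033,0,0],
    [-0.043,0,0],
    [-0.053,0,0],
    [-0.063,0,0],
    [-0.073,0,0],
    [-0.083,0,0],
    [-0.093,0,0],
    [-0.103,0,0],
    [-0.113,0,0],
    [-0.123,0,0],
    [-0.132,0,0],
    [-0.14,0,0],
    [-0.147,0,0],
    [-0.152,0,0],
    [-0.156,0,0],
    [-0.158,0,0],
  ],
  grip=[1,1,1,1,1,1,1,1,1,1,1,1,1,1,1,1,1,1,1],
  force=30,
)

```text
clock: 7.95
tool_pos: [0.4591, 0.0492, 0.0547]
eef_rot: [0.997, -0.073, -0.001, 0.0]
contact_force: [3.2, -4.0, -6.3]
opening: 0.24
finger_force: 30.0
```

jog_arm(
  turn=[
    [0,0,0],
    [0,0,0],
    [0,0,0],
    [0,0,0],
    [0,0,0],
  ],
  translation=[
    [-0.002,0,0],
    [-0.004,0,0],
    [-0.007,0,0],
    [-0.009,0,0],
    [-0.009,0,0],
  ],
  grip=[1,1,1,1,1],
)

```text
clock: 8.57
tool_pos: [0.4539, 0.0499, 0.0547]
eef_rot: [0.997, -0.074, 0.003, 0.0]
contact_force: [7.3, -6.0, -10.7]
opening: 0.239
finger_force: 30.0
```

jog_arm(
  turn=[
    [0,0,0],
    [0,0,0],
    [0,0,0],
    [0,0,0],
  ],
  translation=[
    [-0.003,0,0],
    [-0.006,0,0],
    [-0.006,0,0],
    [-0.006,0,0],
  ],
  grip=[1,1,1,1],
)

```text
clock: 9.07
tool_pos: [0.4537, 0.05, 0.0548]
eef_rot: [0.997, -0.075, 0.005, 0.001]
contact_force: [19.6, -12.0, -27.3]
opening: 0.239
finger_force: 30.0
```

Run:
```python
from h import *
st()
N=["rack","tray_knob","tin_left_mid","tin_middle_mid","tin_right_mid"]
a=find("top",N); b=find("side",N)
cv2.imwrite("pics/c.png",np.hstack([a[150:350,180:480],b[150:350,180:480]])[:,:,::-1])
```

```text
{'clock': 9.075, 'tool_pos': [0.4537, 0.05, 0.0548], 'eef_rot': [0.9972, -0.075, 0.0046, 0.0009], 'contact_force': [19.5824, -12.0392, -27.2914], 'opening': 0.2393, 'finger_force': 30.0021}
top rack []
top tray_knob [([0.6068, 0.0367, 0.073], 0.25)]
top tin_left_mid [([0.6263, 0.128, 0.0794], 0.95)]
top tin_middle_mid []
top tin_right_mid [([0.5936, -0.0776, 0.0759], 0.84), ([0.639, -0.4009, -0.0026], 0.55)]
side rack []
side tray_knob [([0.4537, 0.0516, 0.0498], 0.58)]
side tin_left_mid [([0.6221, 0.1255, 0.0732], 0.85)]
side tin_middle_mid [([0.6046, 0.0298, 0.0745], 0.96)]
side tin_right_mid [([0.5932, -0.0779, 0.076], 0.45)]
```

View pics/c.png

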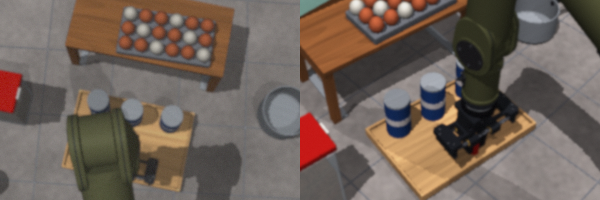

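jog_arm(
  turn=[
    [0,0,0],
    [0,0,0],
    [0,0,0],
    [0,0,0],
    [0,0,0],
    [0,0,0],
    [0,0,0],
    [0,0,0],
    [0,0,0],
    [0,0,0],
    [0,0,0],
    [0,0,0],
  ],
  translation=[
    [0.004,0,0],
    [0.008,0,0],
    [0.008,0,0],
    [0.008,0,0],
    [0.008,0,0],
    [0.008,0,0],
    [0.008,0,0],
    [0.008,0,0],
    [0.008,0,-0.03],
    [0.008,0,-0.07],
    [0.008,0,-0.11],
    [0.008,0,-0.13],
  ],
  grip=[1,1,0,0,0,0,0,0,0,0,0,0],
)

```text
clock: 11.18
tool_pos: [0.4548, 0.0508, 0.1874]
eef_rot: [0.997, -0.073, 0.0, -0.0]
contact_force: [0.2, 0.7, 0.7]
opening: 0.998
finger_force: 0.0
```

Run:
```python
from h import *
st(); to([.623,.1275,.19],-.142)
find("side",["tray_knob","rack"])
```

```text
{'clock': 11.175, 'tool_pos': [0.4548, 0.0508, 0.1874], 'eef_rot': [0.9974, -0.0726, 0.0003, -0.0001], 'contact_force': [0.2488, 0.7485, 0.7131], 'opening': 0.9982, 'finger_force': 0.0}
to [0.623  0.1275 0.19  ] shift [ 0.1553 -0.1002 -0.0025] turn [-0.0002 -0.0005 -0.0034]
side tray_knob [([0.4556, 0.0501, 0.053], 0.57)]
side rack []
```

jog_arm(
  turn=[
    [0,0,0],
    [0,0,0],
    [0,0,0],
    [0,0,0],
    [0,0,0],
    [0,0,0],
    [0,0,0],
  ],
  translation=[
    [0.02,-0.013,0],
    [0.055,-0.035,0],
    [0.095,-0.061,0],
    [0.13,-0.084,0],
    [0.155,-0.1,0],
    [0.155,-0.1,0],
    [0.155,-0.1,0],
  ],
  grip=[0,0,0,0,0,0,0],
)

```text
clock: 12.2
tool_pos: [0.6204, 0.1264, 0.1837]
eef_rot: [0.997, -0.073, -0.003, 0.001]
contact_force: [-0.6, 0.3, -0.2]
opening: 0.998
finger_force: 0.0
```

Run:
```python
from h import *
st()
N=["tin_left_mid","tin_middle_mid","tin_right_mid"]
im=find("wrist",N); find("side",N+["tray_knob"]); find("top",N)
cv2.imwrite("pics/d.png",im[:,:,::-1])
```

```text
{'clock': 12.2, 'tool_pos': [0.6204, 0.1264, 0.1837], 'eef_rot': [0.9973, -0.0728, -0.0027, 0.0009], 'contact_force': [-0.633, 0.2792, -0.2035], 'opening': 0.9977, 'finger_force': 0.0}
wrist tin_left_mid []
wrist tin_middle_mid []
wrist tin_right_mid [([0.5946, -0.0765, 0.0746], 0.79)]
side tin_left_mid []
side tin_middle_mid [([0.605, 0.0331, 0.0741], 0.72)]
side tin_right_mid [([0.5934, -0.078, 0.0756], 0.58)]
side tray_knob [([0.4554, 0.0501, 0.0505], 0.77)]
top tin_left_mid []
top tin_middle_mid [([0.6049, 0.035, 0.0739], 0.76)]
top tin_right_mid [([0.595, -0.0783, 0.0743], 0.71)]
```

View pics/d.png

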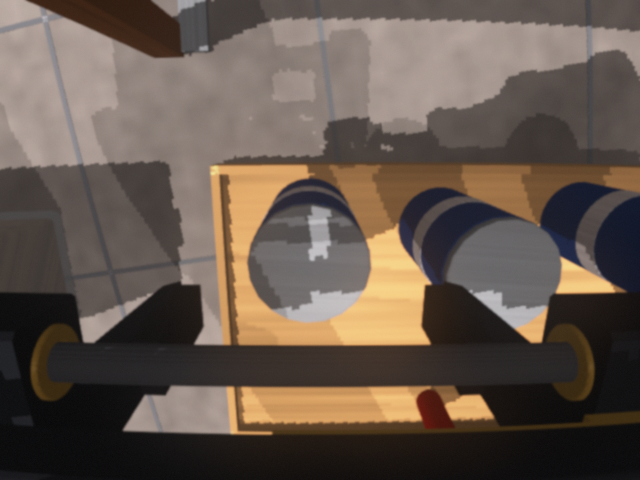

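```bash
cat >> h.py <<'E'
def ray(c,u,v,z):
    "world point at height z seen at pixel u,v"
    p=cams.camera_params(c)
    K=np.array([[p["fx"],0,p["cx"]],[0,p["fy"],p["cy"]],[0,0,1]])
    x,y=cv2.undistortPoints(np.array([[[u,v]]],float),K,np.array([p["k1"],0,0,0.]))[0,0]
    d=R.from_quat(p["orientation"]).apply([x,-y,-1]); return p["eye"]+d*(z-p["eye"][2])/d[2]
E
python3 - <<'E'
from h import *
for u,v in [(310,262),(250,262),(370,262),(503,273),(562,262)]: print(u,v,np.round(ray("wrist",u,v,.13),4))
print(np.round(ray("wrist",310,322,.13),4))
to([.623,.1275,.19],-.142)
E
```

```text
310 262 [0.6291 0.128  0.13  ]
250 262 [0.6333 0.1564 0.13  ]
370 262 [0.625  0.0995 0.13  ]
503 273 [0.6096 0.035  0.13  ]
562 262 [0.6107 0.0047 0.13  ]
[0.5979 0.1326 0.13  ]
to [0.623  0.1275 0.19  ] shift [ 0.0008 -0.0002 -0.0048] turn [ 0.0005  0.0017 -0.0031]
```

```bash
python3 -c "
from h import *
to([.6275,.128,.103],-.142)"
```

```text
to [0.6275 0.128  0.103 ] shift [ 0.0053 -0.0014  0.0822] turn [ 0.0005  0.0017 -0.0031]
```

jog_arm(
  turn=[
    [0,0,0],
    [0,0,0],
    [0,0,0],
    [0,0,0],
    [0,0,0],
    [0,0,0],
    [0,0,0],
    [0,0,0],
    [0,0,0],
  ],
  translation=[
    [0.005,-0.001,0],
    [0.005,-0.001,0.01],
    [0.005,-0.001,0.02],
    [0.005,-0.001,0.035],
    [0.005,-0.001,0.05],
    [0.005,-0.001,0.065],
    [0.005,-0.001,0.08],
    [0.005,-0.001,0.083],
    [0.005,-0.001,0.083],
  ],
  grip=[0.14,0.14,0.14,0.14,0.14,0.14,0.14,0.14,0.14],
  force=25,
)

```text
clock: 13.98
tool_pos: [0.6272, 0.1275, 0.1021]
eef_rot: [0.997, -0.073, -0.001, 0.0]
contact_force: [-0.3, 0.8, -0.1]
opening: 0.858
finger_force: 0.0
```

jog_arm(
  turn=[
    [0,0,0],
    [0,0,0],
    [0,0,0],
    [0,0,0],
    [0,0,0],
    [0,0,0],
    [0,0,0],
    [0,0,0],
    [0,0,0],
    [0,0,0],
    [0,0,0],
    [0,0,0],
    [0,0,0],
    [0,0,0],
  ],
  translation=[
    [0,0,0],
    [0,0,0],
    [0,0,0],
    [0,0,0],
    [0,0,0],
    [0,0,-0.006],
    [0,0,-0.018],
    [0,0,-0.032],
    [0,0,-0.046],
    [0,0,-0.056],
    [0,0,-0.06],
    [0,0,-0.06],
    [0,0,-0.06],
    [0,0,-0.06],
  ],
  grip=[1,1,1,1,1,1,1,1,1,1,1,1,1,1],
  force=30,
)

```text
clock: 15.72
tool_pos: [0.627, 0.1275, 0.1617]
eef_rot: [0.997, -0.073, -0.001, 0.0]
contact_force: [-0.0, -1.0, -3.3]
opening: 0.674
finger_force: 30.0
```

Run:
```python
from h import *
for i in range(3): st(); cams.snapshot("side")
print(models.place_of("side","tin_left_mid")[:1])
im=cams.snapshot("side"); cv2.imwrite("pics/e.png",im[120:420,150:550,::-1])
```

```text
{'clock': 15.725, 'tool_pos': [0.627, 0.1275, 0.1617], 'eef_rot': [0.9974, -0.0726, -0.0013, 0.0003], 'contact_force': [-0.0406, -0.9892, -3.3334], 'opening': 0.6745, 'finger_force': 29.9722}
{'clock': 15.775, 'tool_pos': [0.627, 0.1276, 0.1617], 'eef_rot': [0.9974, -0.0725, -0.0013, 0.0003], 'contact_force': [-0.0642, 0.8507, -2.861], 'opening': 0.6713, 'finger_force': 29.9721}
{'clock': 15.825, 'tool_pos': [0.6271, 0.1276, 0.1618], 'eef_rot': [0.9974, -0.0725, -0.0012, 0.0003], 'contact_force': [-0.6601, -0.1889, -1.9662], 'opening': 0.6746, 'finger_force': 29.9721}
[{'position': [0.6226, 0.1253, 0.1366], 'p': 0.63}]
```

View pics/e.png

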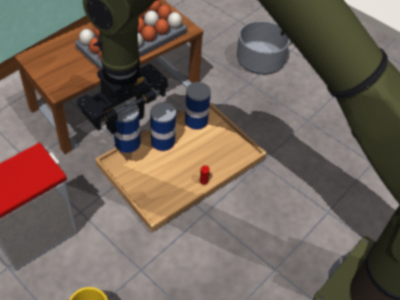

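jog_arm(
  turn=[
    [0,0,0],
    [0,0,0],
    [0,0,0],
    [0,0,0],
    [0,0,0],
    [0,0,0],
    [0,0,0],
    [0,0,0],
    [0,0,0],
    [0,0,0],
    [0,0,0],
  ],
  translation=[
    [0,0,0.008],
    [0,0,0.02],
    [0,0,0.032],
    [0,0,0.042],
    [0,0,0.049],
    [0,0,0.054],
    [0,0,0.057],
    [0,0,0.059],
    [0,0,0.06],
    [0,0,0.06],
    [0,0,0.06],
  ],
  grip=[1,1,1,1,1,1,1,1,1,1,1],
)

```text
clock: 17.35
tool_pos: [0.6273, 0.1276, 0.1027]
eef_rot: [0.997, -0.073, -0.001, 0.0]
contact_force: [-1.2, -0.5, 3.8]
opening: 0.676
finger_force: 30.0
```

jog_arm(
  turn=[
    [0,0,0],
    [0,0,0],
    [0,0,0],
    [0,0,0],
    [0,0,0],
    [0,0,0],
    [0,0,0],
    [0,0,0],
    [0,0,0],
    [0,0,0],
    [0,0,0],
    [0,0,0],
    [0,0,0],
  ],
  translation=[
    [0,0,0],
    [0,0,0],
    [0,0,0],
    [0,0,0],
    [0,0,-0.02],
    [0,0,-0.05],
    [0,0,-0.08],
    [0,0.005,-0.085],
    [-0.002,0.03,-0.087],
    [-0.004,0.06,-0.087],
    [-0.005,0.085,-0.087],
    [-0.005,0.094,-0.087],
    [-0.005,0.094,-0.087],
  ],
  grip=[0.14,0.14,0.14,0.14,0.14,0.14,0.14,0.14,0.14,0.14,0.14,0.14,0.14],
)

```text
clock: 18.98
tool_pos: [0.6082, 0.0341, 0.1887]
eef_rot: [0.997, -0.073, -0.001, 0.0]
contact_force: [0.6, 0.8, -0.4]
opening: 0.858
finger_force: 0.0
```

Run:
```python
from h import *
st()
im=cams.snapshot("wrist")
cv2.imwrite("pics/f.png",im[:,:,::-1])
np.save("p.npy",[cams.camera_params("wrist")],allow_pickle=True)
```

```text
{'clock': 18.975, 'tool_pos': [0.6082, 0.0341, 0.1887], 'eef_rot': [0.9973, -0.0734, -0.0015, 0.0004], 'contact_force': [0.6165, 0.7508, -0.3834], 'opening': 0.858, 'finger_force': 0.0}
```

View pics/f.png

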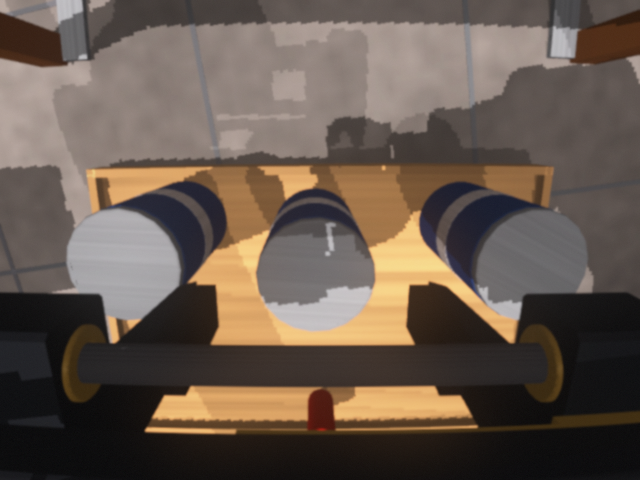

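Run:
```python
from h import *
for u,v in [(124,263),(316,272),(531,263)]: print(np.round(ray("wrist",u,v,.13),4))
m=ray("wrist",316,272,.13); m[2]=.103; to(m,-.142)
```

```text
[0.6269 0.128  0.13  ]
[0.6087 0.0342 0.13  ]
[ 0.5974 -0.0729  0.13  ]
to [0.6087 0.0342 0.103 ] shift [0.0006 0.0013 0.0858] turn [ 0.0001  0.0025 -0.0033]
```

jog_arm(
  turn=[
    [0,0,0],
    [0,0,0],
    [0,0,0],
    [0,0,0],
    [0,0,0],
    [0,0,0],
    [0,0,0],
    [0,0,0],
  ],
  translation=[
    [0,0.001,0.01],
    [0,0.001,0.025],
    [0,0.001,0.04],
    [0,0.001,0.055],
    [0,0.001,0.07],
    [0,0.001,0.082],
    [0,0.001,0.087],
    [0,0.001,0.087],
  ],
  grip=[0.14,0.14,0.14,0.14,0.14,0.14,0.14,0.14],
)

```text
clock: 20.02
tool_pos: [0.6084, 0.0343, 0.102]
eef_rot: [0.997, -0.073, -0.001, 0.0]
contact_force: [-0.9, -0.0, 0.4]
opening: 0.862
finger_force: 0.0
```

jog_arm(
  turn=[
    [0,0,0],
    [0,0,0],
    [0,0,0],
    [0,0,0],
    [0,0,0],
    [0,0,0],
    [0,0,0],
    [0,0,0],
    [0,0,0],
    [0,0,0],
    [0,0,0],
    [0,0,0],
    [0,0,0],
    [0,0,0],
  ],
  translation=[
    [0,0,0],
    [0,0,0],
    [0,0,0],
    [0,0,0],
    [0,0,0],
    [0,0,-0.006],
    [0,0,-0.018],
    [0,0,-0.032],
    [0,0,-0.046],
    [0,0,-0.056],
    [0,0,-0.06],
    [0,0,-0.06],
    [0,0,-0.06],
    [0,0,-0.06],
  ],
  grip=[1,1,1,1,1,1,1,1,1,1,1,1,1,1],
  force=30,
)

```text
clock: 21.78
tool_pos: [0.6083, 0.0343, 0.1618]
eef_rot: [0.997, -0.073, -0.001, 0.0]
contact_force: [-0.6, -0.2, -2.3]
opening: 0.676
finger_force: 30.0
```

Run:
```python
from h import *
for i in range(3): st(); find("side",["tin_middle_mid"])
```

```text
{'clock': 21.775, 'tool_pos': [0.6083, 0.0343, 0.1618], 'eef_rot': [0.9974, -0.0726, -0.0013, 0.0003], 'contact_force': [-0.6011, -0.1875, -2.2841], 'opening': 0.6762, 'finger_force': 29.9548}
side tin_middle_mid [([0.6016, 0.0351, 0.1347], 0.85)]
{'clock': 21.875, 'tool_pos': [0.6084, 0.0343, 0.1619], 'eef_rot': [0.9974, -0.0725, -0.0012, 0.0003], 'contact_force': [0.0351, -0.4659, -3.2422], 'opening': 0.6711, 'finger_force': 29.9548}
side tin_middle_mid [([0.6044, 0.0298, 0.135], 0.72), ([0.6223, 0.409, -0.0052], 0.6)]
{'clock': 21.975, 'tool_pos': [0.6085, 0.0343, 0.1621], 'eef_rot': [0.9974, -0.0725, -0.001, 0.0002], 'contact_force': [-0.1593, 0.9798, -2.2933], 'opening': 0.6763, 'finger_force': 29.9547}
side tin_middle_mid [([0.6057, 0.0317, 0.1348], 0.93)]
```

Middle is light too (~2.6 N). I'll put it back and go to the right one.

jog_arm(
  turn=[
    [0,0,0],
    [0,0,0],
    [0,0,0],
    [0,0,0],
    [0,0,0],
    [0,0,0],
    [0,0,0],
    [0,0,0],
    [0,0,0],
    [0,0,0],
    [0,0,0],
  ],
  translation=[
    [0,0,0.008],
    [0,0,0.02],
    [0,0,0.032],
    [0,0,0.042],
    [0,0,0.049],
    [0,0,0.054],
    [0,0,0.057],
    [0,0,0.059],
    [0,0,0.06],
    [0,0,0.06],
    [0,0,0.06],
  ],
  grip=[1,1,1,1,1,1,1,1,1,1,1],
)

```text
clock: 23.45
tool_pos: [0.6087, 0.0343, 0.1028]
eef_rot: [0.997, -0.073, -0.001, 0.0]
contact_force: [-1.8, 0.2, 3.2]
opening: 0.674
finger_force: 30.0
```

```bash
python3 -c "
from h import *
st(); to([.5965,-.0735,.189],-.142)"
```

```text
{'clock': 23.45, 'tool_pos': [0.6087, 0.0343, 0.1028], 'eef_rot': [0.9974, -0.0726, -0.0006, 0.0001], 'contact_force': [-1.8133, 0.2313, 3.2003], 'opening': 0.6736, 'finger_force': 29.9505}
to [ 0.5965 -0.0735  0.189 ] shift [ 0.0035  0.1085 -0.0862] turn [ 0.0003  0.0011 -0.0033]
```

jog_arm(
  turn=[
    [0,0,0],
    [0,0,0],
    [0,0,0],
    [0,0,0],
    [0,0,0],
    [0,0,0],
    [0,0,0],
    [0,0,0],
    [0,0,0],
    [0,0,0],
    [0,0,0],
    [0,0,0],
    [0,0,0],
  ],
  translation=[
    [0,0,0],
    [0,0,0],
    [0,0,0],
    [0,0,0],
    [0,0,-0.02],
    [0,0,-0.05],
    [0,0,-0.08],
    [0,0.005,-0.085],
    [0.001,0.03,-0.087],
    [0.002,0.065,-0.087],
    [0.003,0.095,-0.087],
    [0.003,0.108,-0.087],
    [0.003,0.108,-0.087],
  ],
  grip=[0.14,0.14,0.14,0.14,0.14,0.14,0.14,0.14,0.14,0.14,0.14,0.14,0.14],
)

```text
clock: 25.08
tool_pos: [0.5955, -0.0735, 0.1887]
eef_rot: [0.997, -0.073, -0.001, 0.0]
contact_force: [0.2, 0.5, -0.5]
opening: 0.859
finger_force: 0.0
```

Run:
```python
from h import *
st()
im=cams.snapshot("wrist")
cv2.imwrite("pics/g.png",im[:,:,::-1])
```

```text
{'clock': 25.075, 'tool_pos': [0.5955, -0.0735, 0.1887], 'eef_rot': [0.9973, -0.0733, -0.0014, 0.0002], 'contact_force': [0.2238, 0.5058, -0.4529], 'opening': 0.8589, 'finger_force': 0.0}
```

View pics/g.png

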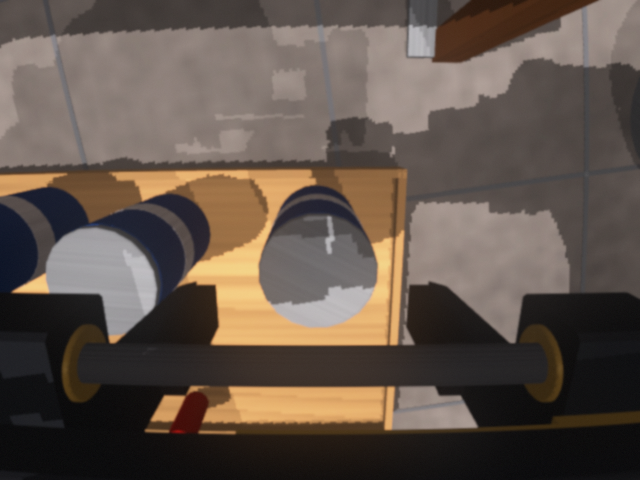

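jog_arm(
  turn=[
    [0,0,0],
    [0,0,0],
    [0,0,0],
    [0,0,0],
    [0,0,0],
    [0,0,0],
    [0,0,0],
    [0,0,0],
  ],
  translation=[
    [0.002,0.002,0.01],
    [0.002,0.002,0.025],
    [0.002,0.002,0.04],
    [0.002,0.002,0.055],
    [0.002,0.002,0.07],
    [0.002,0.002,0.082],
    [0.002,0.002,0.087],
    [0.002,0.002,0.087],
  ],
  grip=[0.14,0.14,0.14,0.14,0.14,0.14,0.14,0.14],
)

```text
clock: 26.12
tool_pos: [0.5974, -0.0753, 0.1021]
eef_rot: [0.997, -0.073, -0.001, 0.0]
contact_force: [-0.1, -0.2, -0.2]
opening: 0.858
finger_force: 0.0
```

jog_arm(
  turn=[
    [0,0,0],
    [0,0,0],
    [0,0,0],
    [0,0,0],
    [0,0,0],
    [0,0,0],
    [0,0,0],
    [0,0,0],
    [0,0,0],
    [0,0,0],
    [0,0,0],
    [0,0,0],
    [0,0,0],
    [0,0,0],
  ],
  translation=[
    [0,0,0],
    [0,0,0],
    [0,0,0],
    [0,0,0],
    [0,0,0],
    [0,0,-0.006],
    [0,0,-0.018],
    [0,0,-0.032],
    [0,0,-0.046],
    [0,0,-0.056],
    [0,0,-0.06],
    [0,0,-0.06],
    [0,0,-0.06],
    [0,0,-0.06],
  ],
  grip=[1,1,1,1,1,1,1,1,1,1,1,1,1,1],
  force=35,
)

```text
clock: 27.88
tool_pos: [0.5973, -0.0752, 0.1618]
eef_rot: [0.997, -0.073, -0.001, 0.0]
contact_force: [-0.2, 0.5, -5.5]
opening: 0.67
finger_force: 35.0
```

Run:
```python
from h import *
for i in range(3): st(); find("side",["tin_right_mid"])
```

```text
{'clock': 27.875, 'tool_pos': [0.5973, -0.0752, 0.1618], 'eef_rot': [0.9974, -0.0725, -0.0014, 0.0002], 'contact_force': [-0.2114, 0.5036, -5.5216], 'opening': 0.6698, 'finger_force': 34.9611}
side tin_right_mid [([0.5919, -0.0749, 0.1355], 0.64), ([0.4584, 0.0485, 0.051], 0.2)]
{'clock': 27.975, 'tool_pos': [0.5974, -0.0752, 0.162], 'eef_rot': [0.9974, -0.0725, -0.0012, 0.0002], 'contact_force': [-1.1011, -0.5321, -5.5378], 'opening': 0.675, 'finger_force': 34.961}
side tin_right_mid [([0.5959, -0.0743, 0.1347], 0.87)]
{'clock': 28.075, 'tool_pos': [0.5975, -0.0752, 0.1621], 'eef_rot': [0.9974, -0.0725, -0.001, 0.0002], 'contact_force': [0.3496, 0.2869, -5.766], 'opening': 0.6721, 'finger_force': 34.961}
side tin_right_mid [([0.6395, -0.4039, -0.0002], 0.69), ([0.5937, -0.0751, 0.1336], 0.65)]
```

jog_arm(
  turn=[
    [0,0,0],
    [0,0,0],
    [0,0,0],
    [0,0,0],
    [0,0,0],
    [0,0,0],
    [0,0,0],
    [0,0,0],
  ],
  translation=[
    [0,0,-0.006],
    [0,0,-0.018],
    [0,0,-0.03],
    [0,0,-0.038],
    [0,0,-0.04],
    [0,0,-0.04],
    [0,0,-0.04],
    [0,0,-0.04],
  ],
  grip=[1,1,1,1,1,1,1,1],
)

```text
clock: 29.18
tool_pos: [0.5975, -0.0752, 0.2019]
eef_rot: [0.997, -0.073, -0.001, 0.0]
contact_force: [-0.4, -0.3, -6.1]
opening: 0.674
finger_force: 35.0
```

Run:
```python
from h import *
st()
N=["tray_knob","tin_left_mid","tin_middle_mid","tin_right_mid"]
im=find("side",N); find("top",N); find("side",N)
cv2.imwrite("pics/i.png",im[100:400,150:550,::-1])
st()
```

```text
{'clock': 29.175, 'tool_pos': [0.5975, -0.0752, 0.2019], 'eef_rot': [0.9974, -0.0725, -0.0013, 0.0002], 'contact_force': [-0.3523, -0.261, -6.0696], 'opening': 0.6735, 'finger_force': 34.961}
side tray_knob [([0.4557, 0.05, 0.0516], 0.91)]
side tin_left_mid [([0.6219, 0.1273, 0.0763], 0.98), ([0.6039, 0.0327, 0.0762], 0.73)]
side tin_middle_mid [([0.6086, 0.0306, 0.0758], 0.83)]
side tin_right_mid [([0.5955, -0.0765, 0.1761], 0.58)]
top tray_knob [([0.4531, 0.0563, 0.0524], 0.7), ([0.625, 0.1289, 0.0773], 0.67)]
top tin_left_mid [([0.6246, 0.1278, 0.0784], 0.73), ([0.7953, -0.0451, 0.1838], 0.65)]
top tin_middle_mid [([0.6048, 0.0355, 0.0744], 0.7)]
top tin_right_mid [([0.6084, 0.0381, 0.075], 0.55)]
side tray_knob [([0.4578, 0.0501, 0.0524], 0.97)]
side tin_left_mid [([0.6041, 0.0319, 0.0759], 0.68), ([0.6232, 0.1274, 0.0768], 0.56)]
side tin_middle_mid [([0.6034, 0.0314, 0.0744], 0.83)]
side tin_right_mid [([0.5915, -0.0746, 0.1783], 0.95), ([0.3827, 0.4493, -0.0023], 0.55)]
{'clock': 29.925, 'tool_pos': [0.5977, -0.0752, 0.2023], 'eef_rot': [0.9974, -0.0725, -0.0009, 0.0002], 'contact_force': [-0.9433, -0.0727, -5.5622], 'opening': 0.6731, 'finger_force': 34.961}
```

View pics/i.png

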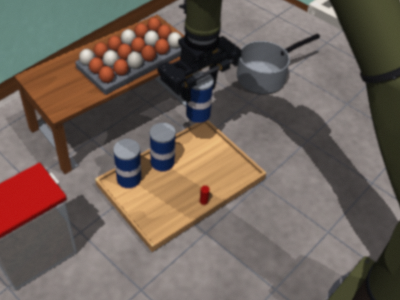

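The picture shows the left tin at (127,165) and the middle tin at (162,147), both standing on the tray. The tray is fully out, and the right tin is held upright at (200,100).

```bash
python3 -c "
from plant import r
print(r.finish_job())"
```

```text
the job is handed in; nothing more can be done
None
```

The job is handed in: the tray is pulled out to its stop, the left and middle tins (about 0.27 kg each) are standing on it, and the right tin, the heaviest at about 0.55 kg, is held upright and still about 10 cm above the tray.

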